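# Shut the red air line at the airbrush manifold

## Task

Shut off the air to the red airbrush line at the bench manifold: push the cover along its track towards the pressure regulator, up to the stop, so that the valve compartment lies fully open, then push the red valve lever a quarter turn, up to its stop, so that it lies across its pipe. Only push, and pick nothing up: the cover stays flat in its track, the blue and green valves stay open, and the paints and tools on the bench stay where they stand. Leave the cover open.

Things in the scene. Friction and masses are not known exactly. Their poses are not given: they have to be found in the camera images.
- box: fixed white manifold box, 180 (x) x 620 (y) x 72 mm high; origin at the centre of its underside, z up, turned at most 12 degrees. Its front (-x) faces the robot; three coupler stubs stick 36 mm out of it, 17 to 39 mm up. The +y half is the open-topped valve compartment, the -y half a flat bare-metal deck. A black-and-silver filter-regulator with a gauge stands at its -y end (to y -418 mm, 145 mm high)
- compartment (a point): middle of the compartment's mouth, at x 0, y 149, z 66 mm of the box. The mouth is 140 mm along x and 292 mm along y. The cover slides along the box's y on ledges 66 mm above the bench, between guide rails (72 mm high, at x 85 to 90 and -85 to -90 mm) and end stops of that height at y 300 and -300 mm
- cover: the cover: a loose grey-painted plate 166 (x) x 296 (y) x 4 mm, 0.35 to 0.7 kg, with a yellow pull on it; origin at the middle of its underside, 66 mm above the bench, axes along the box's, 2 mm play to each rail. It starts over the compartment, at y 132 to 150 mm of the box; slid fully to -y against the stop it is at y -152 mm. Sliding takes 1 to 7 N
- cover_pull (a point): middle of the top edge of the cover's yellow pull, an upright strip on the plate: 130 mm along x, 4 mm thick along y, its top edge 98 mm above the bench and 28 mm above the plate. It stands at y 120 mm of the plate, 28 mm from the plate's +y end. With the plate against the far stop it is at y -32 mm of the box
- red_lever (a joint): the red valve's lever, rad: 0 = fully open (lever along its pipe, pointing to the box's -x), 1.571 = fully shut at its stop (lever pointing to the box's +y). It turns clockwise seen from above, starts within 0.15 of open and stays where it is left. It takes 3 to 5 N at its outer half
- red_tip (a point): middle of the outer end of the red lever, 56 mm from its turning axis, 52 mm above the bench. The red sleeve is 12 mm wide, 46 to 58 mm above the bench, and runs from 18 to 56 mm from the axis; the pipes below it reach 36 mm above the bench, the valve bodies and the bar behind them 42 mm. The line's coupler collar in front of the box is red too
- red_stem (a point): a point on the upright turning axis of the red lever, 52 mm above the bench. The three valves stand in a row along the box's y at x 30 mm and y 65, 145 and 225 mm, in any order
- blue_lever (a joint): the blue valve's lever, like the red: 0 = open, 1.571 = shut
- blue_tip (a point): centre of the outer end of the blue lever
- green_lever (a joint): the green valve's lever, like the red: 0 = open, 1.571 = shut
- green_tip (a point): centre of the outer end of the green lever
- cream_bottle: white paint bottle, 54 mm across, 115 mm high, in front of the middle of the box; origin at the centre of its underside
- blue_bottle: blue paint bottle, 58 mm across, 145 mm high, behind the deck half of the box; origin at the centre of its underside
- orange_pot: orange paint pot with a white cap, 52 mm across, 52 mm high, behind the compartment half of the box; origin at the centre of its underside
- palette: flat white ceramic palette dish, 110 mm across, 16 mm high, just past the box's +y end; origin at the centre of its underside
- brush: paint brush 190 mm long lying in front of the box
- tile: painted white tile 150 x 150 x 10 mm lying on the green cutting mat to the left; origin at the centre of its underside
- brush_mug: blue mug with brushes, 72 mm across, 165 mm high over the brushes, on the bench to the left behind the box; origin at the centre of its underside

How it is judged:
On the way, in this order (a step that is already met when the one before it is completed fails the run):
1. the cover lies over the deck, the compartment fully open, while the red valve is still open (y of cover_pull in the frame of box below -0.015 m and value of joint red_lever below 0.4 rad), for 0.2 s.
2. the red lever has been pushed shut (value of joint red_lever above 1.45 rad), for 0.2 s.
At the end, for the whole second after the job is handed in: The cover lies flat in its track within 17 mm of the far stop (pull beyond y -15 mm of the box), the red lever is within 7 degrees of its shut stop (over 1.45 rad), and the blue and green levers are still open (under 0.35 rad) (y of cover_pull in the frame of box below -0.015 m and height (world z) of cover_pull between 0.094 and 0.102 m and angle between cover_pull's own z axis and vertical below 0.03 rad and value of joint red_lever above 1.45 rad and value of joint each of blue_lever, green_lever below 0.35 rad); the robot touches nothing.
It fails at once if the cover is lifted or tipped out of its track (height (world z) of cover_pull above 0.106 m or angle between cover_pull's own z axis and vertical above 0.06 rad).
It fails at once if the blue or the green valve is turned (value of joint any of blue_lever, green_lever above 0.35 rad).
It fails at once if a paint, tool or tile on the bench is shoved, tipped or picked up (distance of any of cream_bottle, blue_bottle, orange_pot, palette, brush, tile, brush_mug from where it was at the start of the episode above 0.03 m or angle between any of cream_bottle, blue_bottle, orange_pot, brush_mug's own z axis and vertical above 0.5 rad).
It also fails if it takes over 48 s, if anything falls off the work surface, if the arm or the gripper's body presses on something with over 40 N, if the wrist force passes 120 N, or if a joint passes its speed limit or range.

## Robot

A 6-joint arm with a two-finger parallel gripper is mounted at the origin on the work surface. World frame = base frame: x ahead of the robot, y to its left, z up, the work surface at z = 0. Lengths are in m, angles in rad, forces in N, time in s.
With the tool pointing down it reaches from about 0.35 to 0.975 m from the base axis. Payload 4.9 kg.
Tool frame: the origin (TCP) lies on the centre line of the jaws, within the pads' length; the fingertips stand 14 mm ahead of it and the grasp point (between the pads) lies 5 mm behind it; y points along the fingers, z is the direction in which the jaws open and shut, and the axes are right-handed (so a half turn about y gives the same grasp; the last joint's range is limited). The gripper opens to 85 mm and grips with 20 to 120 N. Pads are 22 mm wide; open, the fingers measure 114 mm over their backs; the gripper's body (76 mm by 85 mm) begins 54 mm behind the grasp point. The pads swing forward as they close: fully open they stand 13 mm farther back than shut.
Start: joints at [1.062, 0.053, 1.613, -0, 1.476, -0.119], TCP at [0.237, 0.578, 0.245] pointing down, gripper open.
Joint ranges: [-3.01, 3.01], [-1.01, 2.22], [0.06, 2.58], [-1.02, 4.17], [0.09, 2.62], [-3.14, 3.14]. Speed limits (rad/s): [2.57, 2.57, 3.14, 3.14, 3.14, 3.14].

## Interface

Orientations are given as a rotation vector (axis times angle).
In Python, from station import ctrl gives the robot as it stands.
- The arm moves only by the tool servo_tool, never from a script. Its arguments are lists of equal length, an entry for each row: "delta_pos": the shift along the tool's x, y, z in m, a list of three; "dr": the turn, a rotation vector about the tool's x, y, z in degrees, a list of three; "grip": the opening, from 0 (shut) to 1 (fully open). In form: {"delta_pos": [[x, y, z], ...], "dr": [[rx, ry, rz], ...], "grip": [grip, ...]}. A call has 1 to 5 rows; each row shifts and turns the pose as measured when the row begins, along the tool's axes as they then stand; what a row does not reach is not made up. A row lasts 1/8 s, in which the tool goes at most 62.5 mm and 10.7 degrees, less where a joint would pass 70% of its speed; a pose out of reach is approached as far as the arm can. A call is refused whole if a number of a shift passes 0.0625 or a number of a turn 10.7, either way. A call with a gripper value outside its range is refused whole. The fingers move at their own pace and stop on an object; "grip_force" is the grip in N (left out, the last holds). Time passes only in rows, so rows that do not move let the fingers close. It gives the time, the measured TCP pose, the force and the opening at its end, in the units of the state.
- ctrl.get_obs(): the state, without advancing time (a new reading comes with each control period).
- ctrl.get_image(name): name is "scene" or "top"; returns the picture (480x640x3 uint8, red, green, blue); there is no depth.
- ctrl.camera_params(name): a dict with "fovy" (degrees; the focal length in pixels is half the picture's height over the tangent of half this angle, whatever the lens; pixels are square), "cx", "cy" (the principal point, pixels), "k1" (the pictures are not rectified: a ray, as slopes to the right and down, at radius r is drawn at 1 + k1 r^2 times it, then the intrinsics apply), "eye" and "rotation" of the camera in the world. Camera axes: x right, y down, z forward; pixel columns grow to the right and rows downward; lengths in m; the calibration is good to about 2 mm. A picture is of the moment at which its call begins. camera_params takes no time and is no camera call.
- ctrl.finish_job(): hands the job in, once; it reports no verdict.
Trained networks look in the newest picture that a camera, given by its name, has taken for a name from the list of things; names that differ only in an ending like _2 or _b are one class to them, and where a whole thing is asked for, a point or a joint stands for the part that bears it (a point fixed in the world has none). Each returns a list of dicts, best first, with "score" (0 to 1); they miss things now and then, are a little off and sometimes report something else, mostly with a low value. They report only what shows in the picture. A call takes as long as a camera call.
- ctrl.masks_of(camera, label): "pixels" (480x640 bool, what is visible of it) and "extent" ([left, top, right, bottom] in pixels, round what is visible of it).
The state is a dict: "t": time; "q": joint angles; "dq": joint speeds; "effort": joint torques, N m; "tool_pos": TCP position; "tool_rot": TCP orientation; "contact_force": force on the tool from outside, world axes, zero at the start; "wrist_torque": the same for the moment, N m; "opening": finger opening in m.
Only numpy, scipy, OpenCV 4.12 (cv2) and the standard library are available. Lean on these libraries where they do the work, as an engineer would, in place of code of your own. Each camera call takes 0.05 s, during which the arm holds its last target.

## Working session

There is one attempt and no reset: what is moved stays moved. The work goes in short steps, Python scripts to look and compute and a tool call to move; the robot and the scene stay as the last step left them, time stands still between calls to the robot, and variables do not carry over. Pictures are saved under pics/ and viewed, and the job is handed in when it is done.

Besides the shell and the picture viewer there is one more tool, called after "Request:" as name(argument=value, ...), one argument or row to a line, values as JSON. servo_tool: Moves the arm, as the interface text tells. Its arguments: {"type":"object","properties":{"delta_pos":{"type":"array","items":{"type":"array","items":{"type":"number"}}},"dr":{"type":"array","items":{"type":"array","items":{"type":"number"}}},"grip":{"type":"array","items":{"type":"number"}},"grip_force":{"type":"number"}},"required":["delta_pos","dr","grip"]}

```bash
ls; mkdir -p pics
python3 - <<'E'
from station import ctrl
import cv2
for n in("scene","top"):
    im=ctrl.get_image(n); cv2.imwrite(f"pics/{n}0.png",im[:,:,::-1]); print(ctrl.camera_params(n))
o=ctrl.get_obs(); print(o)
E
```

```text
pics
{'fovy': 52.41328638027876, 'cx': 308.9173763414706, 'cy': 231.0956808728417, 'k1': -0.03922882488431857, 'eye': array([1.40286112, 0.3706132 , 0.94472579]), 'rotation': array([-1.46580145, -2.06442482,  0.8614709 ])}
{'fovy': 46.80547194981189, 'cx': 312.5830559759161, 'cy': 238.79362601571677, 'k1': -0.04424034186319926, 'eye': array([0.37268973, 0.10175171, 1.39336211]), 'rotation': array([-2.15933858,  2.13759941, -0.15970161])}
{'t': 0.1, 'q': array([ 1.06199348e+00,  5.33039351e-02,  1.61414488e+00, -6.95892447e-07,
        1.47601471e+00, -1.18987996e-01]), 'dq': array([ 0.00186031, -0.0020483 , -0.00377503,  0.00016768, -0.00340204,
       -0.00030753]), 'effort': array([-5.58184220e-04, -3.94902956e+01, -3.71361601e+01, -2.16642156e-04,
        3.87465174e-03, -9.99130805e-06]), 'tool_pos': array([0.23724035, 0.57764319, 0.24418488]), 'tool_rot': array([-1.55086164,  0.30633937, -0.30542807]), 'contact_force': array([-0.32459057,  0.49684932,  0.06122993]), 'wrist_torque': array([ 0.02996089, -0.009735  ,  0.02800942]), 'opening': 0.08550922943466928}
```

View pics/scene0.png

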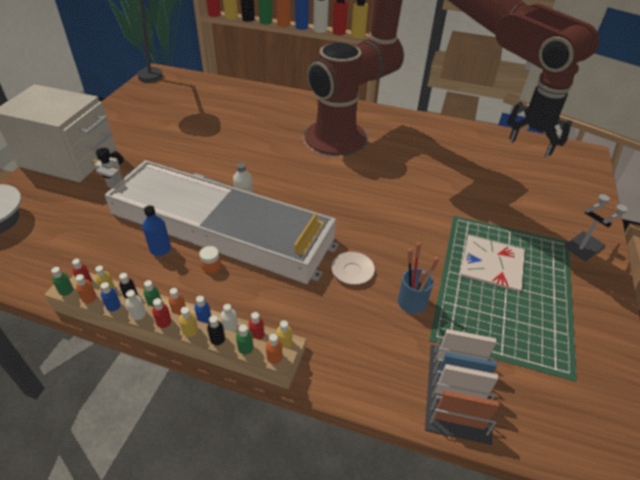

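View pics/top0.png

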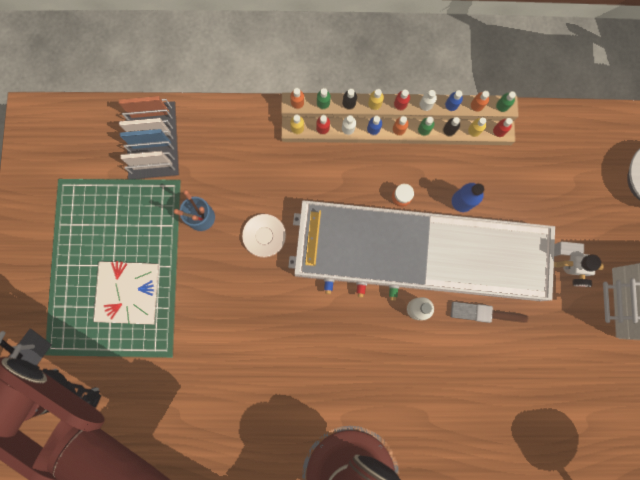

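The top view shows the cover over the left (+y) half with the yellow pull at (313,238). The blue, red and green collars are at (328,286), (361,290) and (393,293), so red is the middle valve. Next I'll fit the box pose.

```bash
cat > h.py <<'E'
import numpy as np,cv2
from scipy.spatial.transform import Rotation as R
from station import ctrl
def cam(n):
    p=ctrl.camera_params(n); f=240/np.tan(np.radians(p['fovy'])/2)
    return p,f,R.from_rotvec(p['rotation']).as_matrix(),np.array(p['eye'])
def proj(n,P):
    p,f,M,e=cam(n); c=(np.atleast_2d(P)-e)@M; s=c[:,:2]/c[:,2:]; s=s*(1+p['k1']*(s**2).sum(1,keepdims=True))
    return s*f+[p['cx'],p['cy']]
def unproj(n,uv,z):
    p,f,M,e=cam(n); d=(np.atleast_2d(uv)-[p['cx'],p['cy']])/f; s=d.copy()
    for _ in range(20): s=d/(1+p['k1']*(s**2).sum(1,keepdims=True))
    r=np.c_[s,np.ones(len(s))]@M.T
    return e+r*((z-e[2])/r[:,2:])
def b2w(pose,P):
    x,y,a=pose;P=np.atleast_2d(np.array(P,float));c,s=np.cos(a),np.sin(a)
    return np.c_[x+c*P[:,0]-s*P[:,1],y+s*P[:,0]+c*P[:,1],P[:,2]]
E
python3 - <<'E'
from h import *
ctrl.get_image("top")
for l in("box","cover","cover_pull","palette","cream_bottle"):
    r=ctrl.masks_of("top",l)
    for k in r[:2]: 
        print(l,k['score'],k['extent'],k['pixels'].sum())
    if r: np.save(f"m_{l}.npy",r[0]['pixels'])
im=ctrl.get_image("top")
c=cv2.resize(im[190:310,280:600],None,fx=2.5,fy=2.5,interpolation=cv2.INTER_CUBIC)
cv2.imwrite("pics/crop.png",c[:,:,::-1])
E
```

```text
box 0.73 [289.3, 201.1, 601.3, 301.5] 12774
cover 0.97 [302.7, 202.1, 426.5, 284.6] 8328
cover_pull 0.89 [305.6, 203.3, 426.8, 281.3] 8358
palette 0.59 [243.0, 212.8, 287.0, 256.2] 1493
cream_bottle 0.56 [407.2, 296.5, 434.2, 320.4] 504
```

View pics/crop.png

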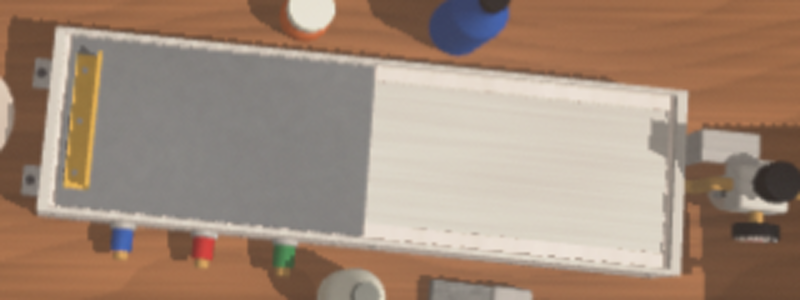

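The crop shows the box's top rim corners at about (57,27), (688,91), (680,274) and (38,213), which I'll use for the pose fit.

Run:
```python
from h import *
from scipy.optimize import least_squares
uv=np.array([(57,27),(688,91),(680,274),(38,213)])/2.5+[280,190]
B=np.array([(.09,.31,.072),(.09,-.31,.072),(-.09,-.31,.072),(-.09,.31,.072)])
f=lambda p:(proj("top",b2w(p,B))-uv).ravel()
s=least_squares(f,[.37,0,0.]); print(s.x,np.degrees(s.x[2]),s.fun.round(2))
p=s.x; np.save("pose.npy",p)
# pull and plate
w=unproj("top",np.array([(66,187),(92,188),(101,52),(78,50)])/2.5+[280,190],.09); 
c,sn=np.cos(p[2]),np.sin(p[2]); T=np.array([[c,-sn],[sn,c]])
print("pull box",((w[:,:2]-p[:2])@T).round(4))
w=unproj("top",np.array([(376,66),(364,237)])/2.5+[280,190],.07);print("plate -y edge",((w[:,:2]-p[:2])@T).round(4))
m=np.load("m_cover.npy")
for nme,P in dict(pull=(0,.14+.12,.098),pullend=(0,-.032,.098),stem=(.03,.145,.052),tip=(-.026,.145,.052),tipshut=(.03,.201,.052)).items(): print(nme,b2w(p,P).round(4))
for n in("top","scene"):
    im=ctrl.get_image(n)[:,:,::-1].copy()
    im=cv2.resize(im,None,fx=2,fy=2)
    for q in list(B)+[(.0,y,.066) for y in(-.3,0,.3)]+[(-.126,y,.028) for y in(.065,.145,.225)]+[(sx*.09,.31,0) for sx in(1,-1)]+[(.09,-.31,0)]:
        u=(proj(n,b2w(p,q))[0]*2).astype(int); cv2.circle(im,tuple(u.tolist()),3,(255,0,255),1)
    im=im[380:640,540:1240] if n=="top" else im[280:600,180:720]
    cv2.imwrite(f"pics/ov_{n}.png",im)
o=ctrl.get_obs(); print(R.from_rotvec(o['tool_rot']).as_matrix().round(3))
```

```text
[ 0.53974964 -0.17835945 -0.08860849] -5.076892384198778 [-0.25  0.36  0.01 -0.23  0.51  0.3  -0.26 -0.47]
pull box [[-0.0654  0.2849]
 [-0.0639  0.2604]
 [ 0.067   0.2645]
 [ 0.0667  0.2866]]
plate -y edge [[ 0.0838 -0.0032]
 [-0.0832 -0.0031]]
pull [[0.5628 0.0806 0.098 ]]
pullend [[ 0.5369 -0.2102  0.098 ]]
stem [[ 0.5825 -0.0366  0.052 ]]
tip [[ 0.5267 -0.0316  0.052 ]]
tipshut [[0.5874 0.0192 0.052 ]]
[[ 0.925 -0.     0.38 ]
 [-0.38  -0.     0.925]
 [-0.    -1.    -0.   ]]
```

View pics/ov_top.png

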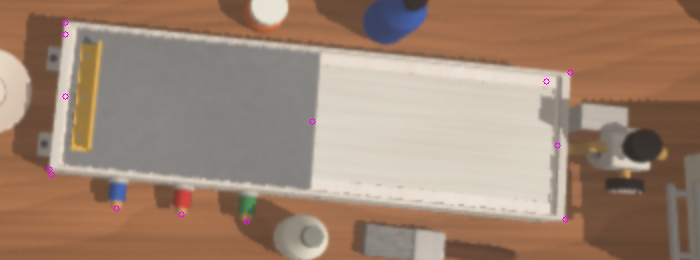

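View pics/ov_scene.png

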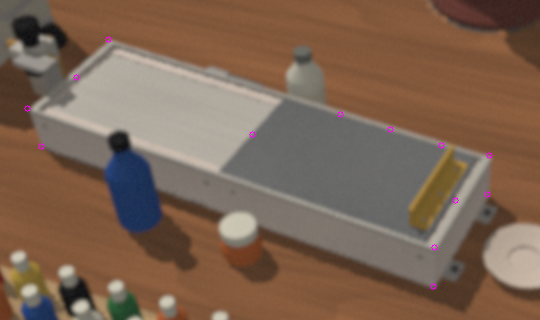

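Request:
servo_tool(
  delta_pos=[
    [0, 0, 0],
    [0, 0, 0],
    [0, 0, 0],
    [0, 0, 0],
    [0, 0, 0],
  ],
  dr=[
    [0, 10.5, 0],
    [0, 10.5, 0],
    [0, 10.5, 0],
    [0, 10.5, 0],
    [0, 10.5, 0],
  ],
  grip=[0, 0, 0, 0, 0],
)

```text
t: 1.18
tool_pos: [0.2375, 0.5782, 0.2455]
tool_rot: [-1.313, 1.029, -1.029]
contact_force: [0.4, 0.2, -0.1]
opening: 0.0002
```

```bash
cat > st.py <<'E'
from h import *
import sys
o=ctrl.get_obs(); p=np.load("pose.npy"); M=R.from_rotvec(o['tool_rot']).as_matrix(); c,s=np.cos(p[2]),np.sin(p[2])
T=np.array([[c,-s],[s,c]]); b=(o['tool_pos'][:2]-p[:2])@T
print("t",o['t'],"pos",o['tool_pos'].round(4),"box",b.round(4),"F",o['contact_force'].round(1),"open",round(o['opening'],4),"q",o['q'].round(2))
print("x ang",np.degrees(np.arctan2(M[1,0],M[0,0])).round(2),"goal",np.degrees(p[2]).round(2)-90,"ydir",M[:,1].round(4))
if len(sys.argv)>1:
    g=np.array([float(v) for v in sys.argv[1:4]]); d=b2w(p,g)[0]-o['tool_pos']; print("delta tool",(d@M).round(4))
E
python3 st.py 0 .293 .15
```

```text
t 1.175 pos [0.2375 0.5782 0.2455] box [-0.368   0.7268] F [ 0.4  0.2 -0.1] open 0.0002 q [ 1.06  0.05  1.61 -0.    1.48  0.82]
x ang -76.16 goal -95.08 ydir [ 2.e-04  3.e-04 -1.e+00]
delta tool [0.5297 0.0955 0.2074]
```

Request:
servo_tool(
  delta_pos=[
    [0, 0, 0],
    [0, 0, 0],
    [0.04, 0, 0.045],
    [0.04, 0, 0.06],
    [0.04, 0, 0.06],
  ],
  dr=[
    [0, 10, 0],
    [0, 9.5, 0],
    [0, 0, 0],
    [0, 0, 0],
    [0, 0, 0],
  ],
  grip=[0, 0, 0, 0, 0],
)

```text
t: 1.8
tool_pos: [0.3749, 0.4523, 0.246]
tool_rot: [-1.156, 1.285, -1.284]
contact_force: [0.5, 0.5, 0.5]
opening: -0.0001
```

```bash
python3 st.py 0 .293 .15
```

```text
t 1.8 pos [0.3749 0.4523 0.246 ] box [-0.22    0.6136] F [0.5 0.5 0.5] open -0.0001 q [ 0.75 -0.04  1.7   0.    1.47  0.85]
x ang -95.91 goal -95.08 ydir [ 0.0011  0.0021 -1.    ]
delta tool [0.3176 0.0955 0.2245]
```

Request:
servo_tool(
  delta_pos=[
    [0.05, 0, 0.036],
    [0.05, 0, 0.036],
    [0.05, 0, 0.036],
    [0.05, 0, 0.036],
    [0.05, 0, 0.036],
  ],
  dr=[
    [0, -0.8, 0],
    [0, 0, 0],
    [0, 0, 0],
    [0, 0, 0],
    [0, 0, 0],
  ],
  grip=[0, 0, 0, 0, 0],
)

```text
t: 2.42
tool_pos: [0.534, 0.1827, 0.2471]
tool_rot: [-1.159, 1.272, -1.273]
contact_force: [0.3, 0.1, 1.1]
opening: 0.0002
```

```bash
python3 st.py 0 .293 .12
```

```text
t 2.425 pos [0.534  0.1827 0.2471] box [-0.0377  0.3592] F [0.3 0.1 1.1] open 0.0002 q [ 0.2  -0.1   1.76  0.    1.48  0.28]
x ang -95.06 goal -95.08 ydir [ 0.0053  0.0039 -1.    ]
delta tool [0.0667 0.127  0.037 ]
```

Request:
servo_tool(
  delta_pos=[
    [0.033, 0.02, 0.018],
    [0.03, 0.03, 0.018],
    [0, 0.04, 0],
    [0, 0.02, 0],
    [0, 0, 0],
  ],
  dr=[
    [0, 0, 0],
    [0, 0, 0],
    [0, 0, 0],
    [0, 0, 0],
    [0, 0, 0],
  ],
  grip=[0, 0, 0, 0, 0],
)

```text
t: 3.05
tool_pos: [0.5692, 0.1098, 0.1363]
tool_rot: [-1.151, 1.275, -1.281]
contact_force: [-0.3, 0.7, 0.4]
opening: -0.0002
```

```bash
python3 st.py 0 .293 .095
python3 - <<'E'
from h import *
for n,c in(("top",(180,320,260,440)),("scene",(120,300,180,400))):
    im=ctrl.get_image(n)[c[0]:c[1],c[2]:c[3],::-1]; cv2.imwrite(f"pics/a_{n}.png",cv2.resize(im,None,fx=3.3,fy=3.3,interpolation=cv2.INTER_CUBIC))
E
```

```text
t 3.05 pos [0.5692 0.1098 0.1363] box [0.0038 0.2896] F [-0.3  0.7  0.4] open -0.0002 q [0.06 0.03 1.82 0.   1.28 0.16]
x ang -95.54 goal -95.08 ydir [ 0.0102  0.0039 -0.9999]
delta tool [-0.0032  0.0413 -0.0042]
```

View pics/a_scene.png

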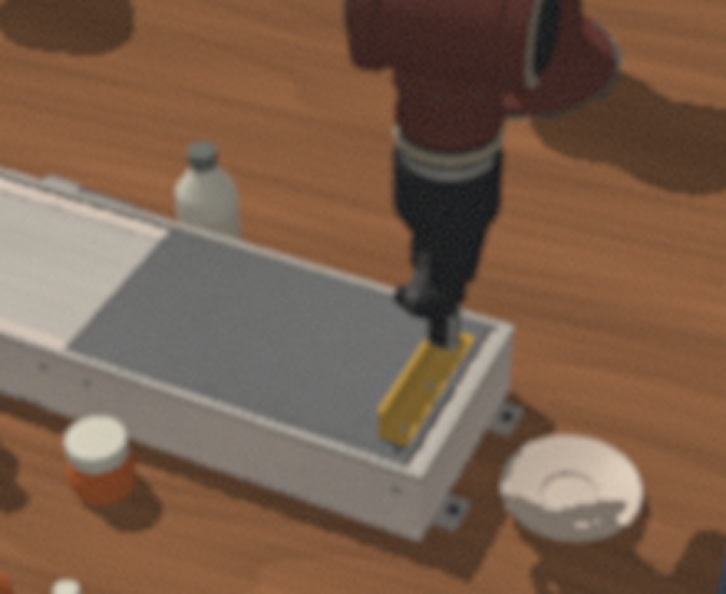

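View pics/a_top.png

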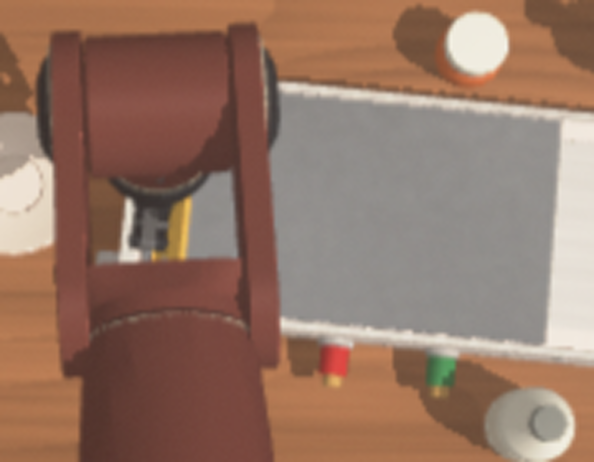

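The scene crop shows the closed fingers just on the +y side of the yellow pull. The pull has a low foot flange with screws on that side. I'll go down to a tip height of about 83 mm.

Request:
servo_tool(
  delta_pos=[
    [0.002, 0.02, -0.002],
    [0, 0.012, -0.001],
    [0, 0.006, 0],
  ],
  dr=[
    [0, -0.5, 0],
    [0, 0, 0],
    [0, 0, 0],
  ],
  grip=[0, 0, 0],
)

```text
t: 3.52
tool_pos: [0.5695, 0.1091, 0.1016]
tool_rot: [-1.149, 1.26, -1.277]
contact_force: [-0.3, -0.1, -0.3]
opening: 0.0001
```

```bash
python3 st.py 0 .293 .096
```

```text
t 3.525 pos [0.5695 0.1091 0.1016] box [0.0042 0.289 ] F [-0.3 -0.1 -0.3] open 0.0001 q [0.06 0.07 1.85 0.   1.21 0.14]
x ang -94.92 goal -95.08 ydir [ 0.0199  0.0045 -0.9998]
delta tool [-0.004   0.0055 -0.0043]
```

Request:
servo_tool(
  delta_pos=[
    [0, 0.004, -0.004],
    [0.01, 0.001, 0],
    [0.01, 0, 0],
  ],
  dr=[
    [-1.1, 0, 0],
    [0, 0, 0],
    [0, 0, 0],
  ],
  grip=[0, 0, 0],
)

```text
t: 3.9
tool_pos: [0.5634, 0.0896, 0.0956]
tool_rot: [-1.163, 1.276, -1.265]
contact_force: [0.6, 3.1, -0.1]
opening: 0.0002
```

```bash
python3 st.py 0 -.019 .097
```

```text
t 3.9 pos [0.5634 0.0896 0.0956] box [-2.00e-04  2.69e-01] F [ 0.6  3.1 -0.1] open 0.0002 q [0.02 0.06 1.86 0.01 1.22 0.11]
x ang -94.86 goal -95.08 ydir [-0.0012  0.0077 -1.    ]
delta tool [ 0.288  -0.0036 -0.0009]
```

Contact at about 3 N. Pushing along the track.

Request:
servo_tool(
  delta_pos=[
    [0.02, 0, 0],
    [0.025, 0, 0],
    [0.025, 0, 0],
    [0.025, 0, 0],
    [0.025, 0, 0],
  ],
  dr=[
    [0, 0.2, 0],
    [0, 0, 0],
    [0, 0, 0],
    [0, 0, 0],
    [0, 0, 0],
  ],
  grip=[0, 0, 0, 0, 0],
)

```text
t: 4.53
tool_pos: [0.5519, -0.0367, 0.0956]
tool_rot: [-1.159, 1.279, -1.268]
contact_force: [0.4, 2.3, 0.3]
opening: -0.0001
```

```bash
python3 st.py 0 -.019 .097
```

```text
t 4.525 pos [ 0.5519 -0.0367  0.0956] box [-0.0005  0.1422] F [0.4 2.3 0.3] open -0.0001 q [-0.21  0.02  1.9   0.01  1.21 -0.12]
x ang -95.12 goal -95.08 ydir [ 3.0e-04  8.7e-03 -1.0e+00]
delta tool [ 0.1611 -0.0028  0.0006]
```

Request:
servo_tool(
  delta_pos=[
    [0.025, 0, 0],
    [0.025, 0, 0],
    [0.025, 0, 0],
    [0.025, 0, 0],
    [0.025, 0, 0],
  ],
  dr=[
    [0, 0, 0],
    [0, 0, 0],
    [0, 0, 0],
    [0, 0, 0],
    [0, 0, 0],
  ],
  grip=[0, 0, 0, 0, 0],
)

```text
t: 5.15
tool_pos: [0.5377, -0.1698, 0.0957]
tool_rot: [-1.155, 1.282, -1.271]
contact_force: [1.2, 2.5, -0.7]
opening: -0.0002
```

```bash
python3 st.py 0 -.019 .097
```

```text
t 5.15 pos [ 0.5377 -0.1698  0.0957] box [-0.0028  0.0083] F [ 1.2  2.5 -0.7] open -0.0002 q [-0.44  0.05  1.88  0.01  1.22 -0.35]
x ang -95.38 goal -95.08 ydir [ 0.0015  0.0099 -0.9999]
delta tool [ 0.0273 -0.0016  0.0029]
```

Request:
servo_tool(
  delta_pos=[
    [0.012, 0, 0.001],
    [0.008, 0, 0],
    [0.005, 0, 0],
    [0.004, 0, 0],
  ],
  dr=[
    [0, 0, 0],
    [0, 0, 0],
    [0, 0, 0],
    [0, 0, 0],
  ],
  grip=[0, 0, 0, 0],
)

```text
t: 5.65
tool_pos: [0.5353, -0.1955, 0.0959]
tool_rot: [-1.141, 1.293, -1.261]
contact_force: [1.3, 19.2, 5.3]
opening: 0.0005
```

```bash
python3 st.py 0 -.019 .097
```

```text
t 5.65 pos [ 0.5353 -0.1955  0.0959] box [-0.0029 -0.0174] F [ 1.3 19.2  5.3] open 0.0005 q [-0.49  0.07  1.86  0.03  1.23 -0.4 ]
x ang -95.63 goal -95.08 ydir [ 0.0017  0.0263 -0.9997]
delta tool [ 0.0015 -0.0011  0.0029]
```

At the stop (19 N). Backing off, raising, and looking.

Request:
servo_tool(
  delta_pos=[
    [-0.01, 0, 0],
    [-0.015, -0.01, 0],
    [-0.02, -0.05, 0],
    [0, -0.05, -0.02],
    [0, 0, 0],
  ],
  dr=[
    [0, 0, 0],
    [0, 0, 0],
    [0, -0.5, 0],
    [0, 0, 1],
    [0, 0, 0],
  ],
  grip=[0, 0, 0, 0, 0],
)

```text
t: 6.28
tool_pos: [0.5197, -0.1484, 0.2125]
tool_rot: [-1.137, 1.288, -1.243]
contact_force: [0.5, -0.4, 0.3]
opening: 0.0001
```

```bash
python3 st.py 0 .105 .097
python3 - <<'E'
from h import *
for n,c in(("top",(180,320,260,440)),("scene",(120,300,100,340))):
    im=ctrl.get_image(n)[c[0]:c[1],c[2]:c[3],::-1]; cv2.imwrite(f"pics/b_{n}.png",cv2.resize(im,None,fx=3.3,fy=3.3,interpolation=cv2.INTER_CUBIC))
E
```

```text
t 6.275 pos [ 0.5197 -0.1484  0.2125] box [-0.0226  0.028 ] F [ 0.5 -0.4  0.3] open 0.0001 q [-0.43 -0.12  1.84  0.04  1.44 -0.35]
x ang -94.89 goal -95.08 ydir [ 0.0037  0.0393 -0.9992]
delta tool [-0.0723  0.1184  0.0228]
```

View pics/b_scene.png

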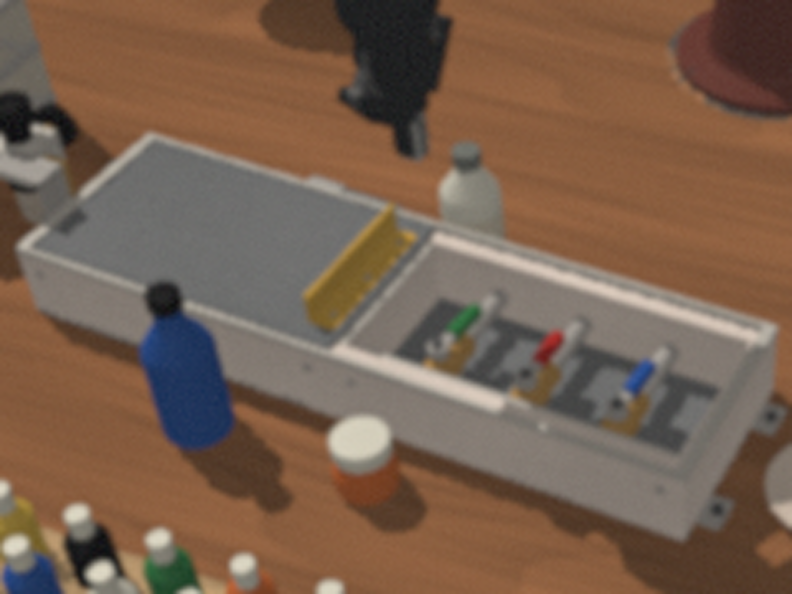

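View pics/b_top.png

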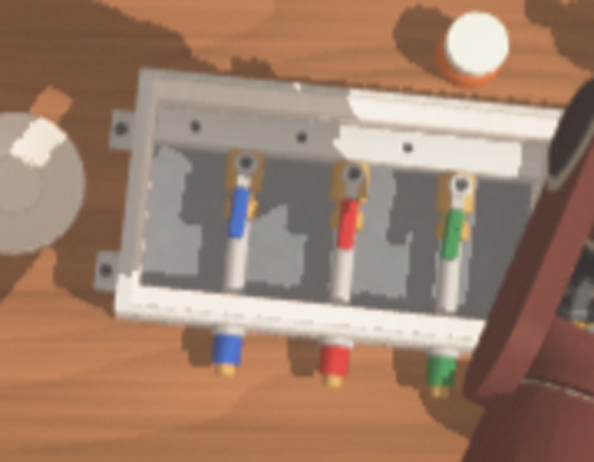

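The cover is fully over the deck. The red lever is in the middle with its stem at crop (353,173) and its tip at (344,249), still open. Checking those coordinates.

```bash
python3 - <<'E'
from h import *
p=np.load("pose.npy");c,s=np.cos(p[2]),np.sin(p[2]);T=np.array([[c,-s],[s,c]])
for nm,uv in dict(stem=(353,173),tip=(344,249),gst=(460,184),gt=(452,259),bst=(246,162),bt=(236,236)).items():
    w=unproj("top",np.array(uv)/3.3+[260,180],.056); print(nm,w.round(4),((w[:,:2]-p[:2])@T).round(4))
im=ctrl.get_image("scene")
r=ctrl.masks_of("scene","cover_pull");print([(k['score'],k['extent']) for k in r[:2]])
E
python3 st.py -.005 .105 .12
```

```text
stem [[ 0.584  -0.0356  0.056 ]] [[0.0315 0.1461]]
tip [[ 0.5274 -0.0288  0.056 ]] [[-0.0256  0.1479]]
gst [[ 0.5767 -0.115   0.056 ]] [[0.0311 0.0664]]
gt [[ 0.5208 -0.1083  0.056 ]] [[-0.0251  0.0681]]
bst [[0.5915 0.0437 0.056 ]] [[0.0319 0.2257]]
bt [[0.5362 0.0508 0.056 ]] [[-0.0238  0.2279]]
[(0.75, [112.2, 162.8, 235.4, 226.6]), (0.58, [284.8, 230.1, 300.3, 245.7])]
t 6.475 pos [ 0.5171 -0.1474  0.205 ] box [-0.0253  0.0289] F [0.5 0.4 0. ] open -0.0002 q [-0.43 -0.12  1.85  0.04  1.44 -0.35]
x ang -94.93 goal -95.08 ydir [-0.0074  0.0449 -0.999 ]
delta tool [-0.0723  0.088   0.0215]
```

Request:
servo_tool(
  delta_pos=[
    [-0.035, 0.025, 0.007],
    [-0.035, 0.03, 0.007],
    [0, 0.02, 0],
    [0, 0, 0],
  ],
  dr=[
    [0.4, 0, -2.5],
    [0, 0, 0],
    [0, 0, 0],
    [0, 0, 0],
  ],
  grip=[0, 0, 0, 0],
)

```text
t: 6.98
tool_pos: [0.534, -0.0752, 0.1222]
tool_rot: [-1.177, 1.285, -1.265]
contact_force: [-0.4, 0.7, -0.3]
opening: -0.0001
```

```bash
python3 st.py -.011 .107 .0605
```

```text
t 6.975 pos [ 0.534  -0.0752  0.1222] box [-0.0149  0.1022] F [-0.4  0.7 -0.3] open -0.0001 q [-0.28 -0.03  1.91 -0.    1.28 -0.19]
x ang -94.99 goal -95.08 ydir [-0.0153  0.0015 -0.9999]
delta tool [-0.0048  0.0617  0.0048]
```

Request:
servo_tool(
  delta_pos=[
    [-0.004, 0, 0.004],
    [0, 0.03, 0],
    [0, 0.02, 0],
    [0, 0.006, 0],
    [0, 0, 0],
  ],
  dr=[
    [0.9, 0, 0],
    [0, 0, 0],
    [0, 0, 0],
    [0, 0, 0],
    [0, 0, 0],
  ],
  grip=[0, 0, 0, 0, 0],
)

```text
t: 7.6
tool_pos: [0.5419, -0.0732, 0.0686]
tool_rot: [-1.16, 1.268, -1.28]
contact_force: [0.2, 0.3, 0.4]
opening: 0.0
```

```bash
python3 st.py -.011 .107 .0605
```

```text
t 7.6 pos [ 0.5419 -0.0732  0.0686] box [-0.0072  0.105 ] F [0.2 0.3 0.4] open 0.0 q [-0.27  0.04  1.94  0.    1.15 -0.18]
x ang -95.14 goal -95.08 ydir [ 0.0086 -0.0017 -1.    ]
delta tool [-0.002   0.0081 -0.0039]
```

Request:
servo_tool(
  delta_pos=[
    [-0.002, 0.006, -0.004],
    [0, 0.002, 0],
    [0, 0, 0],
  ],
  dr=[
    [-0.4, 0, 0],
    [0, 0, 0],
    [0, 0, 0],
  ],
  grip=[0, 0, 0],
)

```text
t: 7.98
tool_pos: [0.5395, -0.0712, 0.0626]
tool_rot: [-1.163, 1.27, -1.279]
contact_force: [-0.6, 0.4, 0.4]
opening: -0.0001
```

```bash
cat >> st.py <<'E'
for ph in (0,20,40,60,80,90):
    a=np.radians(ph); r=.042-.004*ph/90; h=.006+.011*np.cos(a)+.0145*np.sin(a)
    g=np.array([.0308-r*np.cos(a)-h*np.sin(a),.1455+r*np.sin(a)-h*np.cos(a),.0605]); print(ph,g.round(4),"d",((b2w(p,g)[0]-o['tool_pos'])@M).round(4))
E
python3 st.py -.011 .107 .0605
```

```text
t 7.975 pos [ 0.5395 -0.0712  0.0626] box [-0.0097  0.1067] F [-0.6  0.4  0.4] open -0.0001 q [-0.27  0.05  1.94 -0.    1.15 -0.18]
x ang -95.16 goal -95.08 ydir [ 0.0053 -0.0021 -1.    ]
delta tool [-0.0003  0.0021 -0.0013]
0 [-0.0112  0.1285  0.0605] d [-0.0218  0.0021 -0.0015]
20 [-0.0151  0.1395  0.0605] d [-0.0328  0.002  -0.0054]
40 [-0.0153  0.1532  0.0605] d [-0.0465  0.002  -0.0056]
60 [-0.0097  0.1675  0.0605] d [-0.0608  0.002  -0.0001]
80 [0.0023 0.1795 0.0605] d [-0.0728  0.002   0.0119]
90 [0.0103 0.1835 0.0605] d [-0.0768  0.0021  0.0199]
```

Request:
servo_tool(
  delta_pos=[
    [-0.012, 0.002, -0.002],
    [-0.01, 0, -0.001],
    [-0.01, 0, -0.003],
    [-0.005, 0, 0],
  ],
  dr=[
    [-0.2, 0, 0],
    [0, 0, 0],
    [0, 0, 0],
    [0, 0, 0],
  ],
  grip=[0, 0, 0, 0],
)

```text
t: 8.48
tool_pos: [0.5381, -0.0332, 0.0616]
tool_rot: [-1.166, 1.267, -1.282]
contact_force: [-0.1, -5.0, -1.3]
opening: 0.0
```

```bash
python3 st.py
```

```text
t 8.475 pos [ 0.5381 -0.0332  0.0616] box [-0.0145  0.1445] F [-0.1 -5.  -1.3] open 0.0 q [-0.2   0.04  1.96 -0.01  1.14 -0.1 ]
x ang -95.13 goal -95.08 ydir [ 0.0055 -0.0066 -1.    ]
0 [-0.0112  0.1285  0.0605] d [0.016  0.0012 0.0033]
20 [-0.0151  0.1395  0.0605] d [ 0.0049  0.0011 -0.0006]
40 [-0.0153  0.1532  0.0605] d [-0.0087  0.001  -0.0008]
60 [-0.0097  0.1675  0.0605] d [-0.0231  0.001   0.0047]
80 [0.0023 0.1795 0.0605] d [-0.035   0.001   0.0167]
90 [0.0103 0.1835 0.0605] d [-0.039   0.001   0.0247]
```

The lever is turning at about 5 N. Continuing the arc.

Request:
servo_tool(
  delta_pos=[
    [-0.009, 0.001, -0.001],
    [-0.008, 0, 0.003],
    [-0.006, 0, 0.003],
    [-0.006, 0, 0.005],
  ],
  dr=[
    [0, 0, 0],
    [0, 0, 0],
    [0, 0, 0],
    [0, 0, 0],
  ],
  grip=[0, 0, 0, 0],
)

```text
t: 8.98
tool_pos: [0.5501, -0.006, 0.0611]
tool_rot: [-1.174, 1.266, -1.285]
contact_force: [-3.1, -4.4, 2.5]
opening: 0.0003
```

```bash
python3 st.py
```

```text
t 8.975 pos [ 0.5501 -0.006   0.0611] box [-0.005   0.1726] F [-3.1 -4.4  2.5] open 0.0003 q [-0.14  0.06  1.93 -0.01  1.15 -0.05]
x ang -95.08 goal -95.08 ydir [ 0.002  -0.013  -0.9999]
0 [-0.0112  0.1285  0.0605] d [ 0.0441  0.0011 -0.0062]
20 [-0.0151  0.1395  0.0605] d [ 0.033   0.001  -0.0101]
40 [-0.0153  0.1532  0.0605] d [ 0.0194  0.0008 -0.0103]
60 [-0.0097  0.1675  0.0605] d [ 0.005   0.0006 -0.0047]
80 [0.0023 0.1795 0.0605] d [-0.0069  0.0005  0.0072]
90 [0.0103 0.1835 0.0605] d [-0.0109  0.0005  0.0153]
```

Request:
servo_tool(
  delta_pos=[
    [-0.004, 0, 0.005],
    [-0.004, 0, 0.006],
    [-0.001, 0, 0.006],
    [0, 0, 0.005],
  ],
  dr=[
    [0, 0, 0],
    [0, 0, 0],
    [0, 0, 0],
    [0, 0, 0],
  ],
  grip=[0, 0, 0, 0],
)

```text
t: 9.48
tool_pos: [0.5686, 0.0025, 0.0599]
tool_rot: [-1.186, 1.277, -1.277]
contact_force: [-15.6, -0.7, 11.7]
opening: 0.0001
```

```bash
python3 st.py
```

```text
t 9.475 pos [0.5686 0.0025 0.0599] box [0.0127 0.1827] F [-15.6  -0.7  11.7] open 0.0001 q [-0.12  0.12  1.87 -0.01  1.16 -0.03]
x ang -95.02 goal -95.08 ydir [-0.0137 -0.0121 -0.9998]
0 [-0.0112  0.1285  0.0605] d [ 0.0542  0.0004 -0.024 ]
20 [-0.0151  0.1395  0.0605] d [ 0.0432  0.0003 -0.0279]
40 [-0.0153  0.1532  0.0605] d [ 0.0295  0.0002 -0.028 ]
60 [-0.0097  0.1675  0.0605] d [ 0.0152 -0.0001 -0.0225]
80 [0.0023 0.1795 0.0605] d [ 0.0032 -0.0004 -0.0105]
90 [0.0103 0.1835 0.0605] d [-0.0008 -0.0006 -0.0025]
```

At the stop (force 16 N). Backing off and lifting clear to look.

Request:
servo_tool(
  delta_pos=[
    [0, 0, -0.008],
    [0.006, -0.01, -0.012],
    [0, -0.05, 0],
    [0, -0.05, -0.01],
    [0, -0.05, -0.03],
  ],
  dr=[
    [0, 0, 0],
    [0, 0, 0],
    [0, 0, 0],
    [0, 0, 0],
    [0, 0, 0],
  ],
  grip=[0, 0, 0, 0, 0],
)

```text
t: 10.1
tool_pos: [0.5078, 0.0061, 0.2183]
tool_rot: [-1.185, 1.285, -1.268]
contact_force: [0.9, 0.0, 0.8]
opening: 0.0001
```

Request:
servo_tool(
  delta_pos=[
    [-0.05, 0, -0.03],
    [-0.05, 0, -0.03],
    [-0.05, 0, -0.03],
    [-0.05, 0, -0.03],
    [-0.04, 0, -0.02],
  ],
  dr=[
    [0, 0, 0],
    [0, 0, 0],
    [0, 0, 0],
    [0, 0, 0],
    [0, 0, 0],
  ],
  grip=[0, 0, 0, 0, 0],
)

```text
t: 10.72
tool_pos: [0.3903, 0.2649, 0.2266]
tool_rot: [-1.158, 1.279, -1.276]
contact_force: [0.8, 0.1, 0.2]
opening: -0.0
```

```bash
python3 st.py|head -1
python3 - <<'E'
from h import *
for n,c in(("top",(180,320,260,440)),("scene",(120,300,100,340))):
    im=ctrl.get_image(n); cv2.imwrite(f"pics/cf_{n}.png",im[:,:,::-1]); im=im[c[0]:c[1],c[2]:c[3],::-1]; cv2.imwrite(f"pics/c_{n}.png",cv2.resize(im,None,fx=3.3,fy=3.3,interpolation=cv2.INTER_CUBIC))
E
```

```text
t 10.725 pos [0.3903 0.2649 0.2266] box [-0.1881  0.4283] F [0.8 0.1 0.2] open -0.0 q [ 0.44 -0.32  1.98  0.    1.48  0.53]
```

View pics/c_top.png

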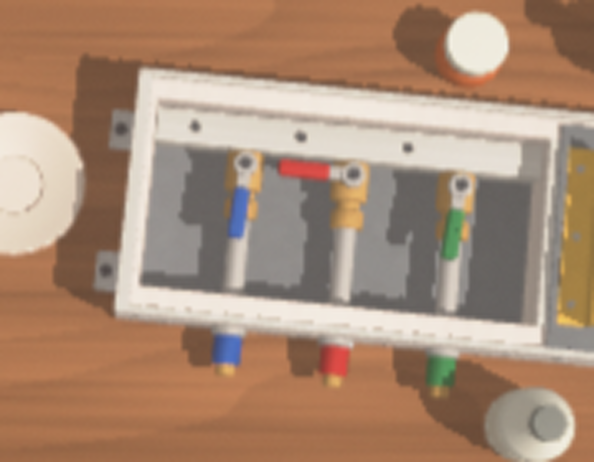

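View pics/c_scene.png

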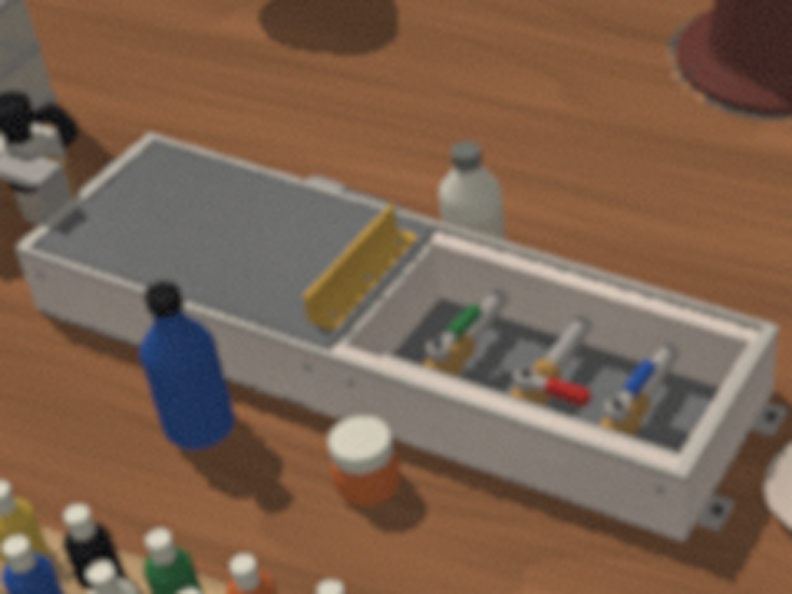

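View pics/cf_top.png

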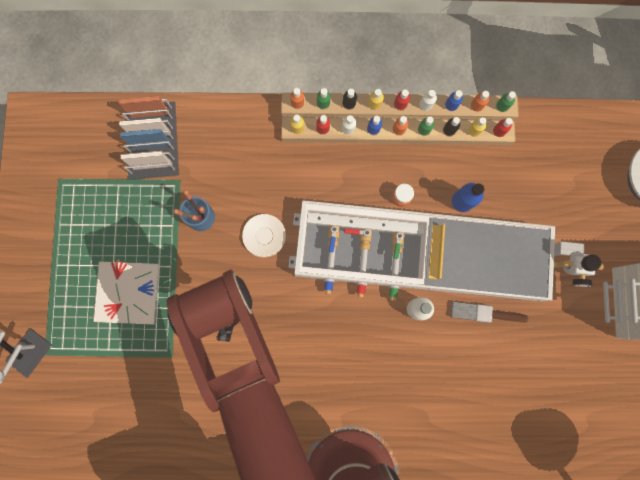

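The red lever runs along the valve row: stem (353,174), tip (280,167), with a slope of 5.5° against 5.9° for the row. Blue and green are unchanged, the pull is at the far stop, and the bottles have not moved. Handing in.

```bash
python3 -c "
from station import ctrl
print(ctrl.finish_job())"
```

```text
the job is handed in; nothing more can be done
None
```

The air to the red line is shut off and the job is handed in; no verdict came back.

- **Cover:** I pushed it along its track by the yellow pull until the force rose to about 19 N at the stop. It lies flat over the deck with the valve compartment fully open.
- **Red lever:** I pushed it round, with closed fingers, to its stop at about 16 N. In the last top picture it lies about 90° from its pipe, within half a degree of the line of the valves, as read from pixels.
- **Everything else:** The blue and green levers still look open. The bottles, pot, palette, mug, tile and brush look where they started, judged by eye only. The arm was clear of everything at hand-in, at about 11 s of the 48 s allowed.

None of my checks failed or disagreed, beyond the 1–2 mm spread between measured and modelled valve positions. As the lever met its stop, the wrist also read about 12 N upward. I did not trace its cause; it was gone once the arm backed off.

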